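# Finish loading a kiln shelf

### The job

Finish loading the kiln shelf: stand the beaker on it halfway between the bowl and the jar, in line with them, and stand the loose prop at the middle of the shelf's bare near edge, square to that edge and set in by as much as the two props at the far edge are. Set both down gently and upright rather than dropping them, and leave everything else where it stands.

Things in the scene. Friction and masses are not known exactly. Their poses are not given: they have to be found in the camera images.
- shelf: flat kiln shelf (buff slab) lying on the table, does not move: 320 mm (its x) by 340 mm (its y), 20 mm thick. Origin: centre of its underside, so its top face is at z = 20 mm. Its +x edge is the far one, where two props stand; its -x edge, nearest the robot, is the bare one. Turned up to 0.2 rad
- bowl: open terracotta bowl standing on the shelf, 84 mm across at the rim, 55 mm tall, 0.25 kg. Origin: centre of its underside. On the left or right of the shelf, its centre 210 mm from the jar's
- jar: round-bellied terracotta jar standing on the shelf on the bowl's other side, 84 mm across its belly, 75 mm tall, narrower mouth, 0.3 kg. Origin: centre of its underside
- beaker: slim open terracotta beaker, nearly straight: 50 mm across at the foot, 54 mm at the rim, 75 mm tall, wall 5 mm, 0.11 to 0.21 kg. Origin: centre of its underside, z up. Starts on the bare table to the left or right of the shelf, the prop_c on the other side
- prop_c: square kiln prop of pale fireclay, 40 x 40 x 90 mm tall, with an 18 mm square hole down its middle. Origin: centre of its underside, z up, x and y square to its faces. The one that is to be placed (0.15 to 0.27 kg, the others 0.2 kg); starts upright on the bare table beside the shelf, turned anyhow within 0.6 rad
- prop_a: square kiln prop of pale fireclay, 40 x 40 x 90 mm tall, with an 18 mm square hole down its middle. Origin: centre of its underside, z up, x and y square to its faces. Already stands at the far left corner of the shelf, its centre 30 mm inside both edges
- prop_b: square kiln prop of pale fireclay, 40 x 40 x 90 mm tall, with an 18 mm square hole down its middle. Origin: centre of its underside, z up, x and y square to its faces. Already stands at the far right corner of the shelf, its centre 30 mm inside both edges
- jug: bystander: white plastic jug, 140 mm across the mouth, 100 mm tall, handle to its +y; origin centre of its underside. Beyond the work, to the left
- paddle: bystander: flat wooden paddle lying on the table, 240 mm long along its x (-80 to +160 mm from its origin), 50 mm wide, 12 mm thick. Beyond the work, to the right

How it is judged:
By the outcome, as a careful person would: the job done as asked, in the order asked, and still so for the second after the job is handed in, with the robot touching nothing.
It also fails if it takes over 61 s, if anything falls off the work surface, if the arm or the gripper's body presses on something with over 40 N, if the wrist force passes 120 N, or if a joint passes its speed limit or range.

### The arm

A 7-joint arm with a two-finger parallel gripper is mounted at the origin on the work surface. World frame = base frame: x ahead of the robot, y to its left, z up, the work surface at z = 0. Lengths are in m, angles in rad, forces in N, time in s.
With the tool pointing down it reaches from about 0.35 to 0.9 m from the base axis. Payload 19.9 kg.
Tool frame: the origin (TCP) lies at the very end of the fingers, on their centre line; the grasp point (between the pads) lies 19 mm behind it (hold_point_z is the distance from the TCP to the grasp point, in m); z points along the fingers, y is the line along which they close (so a half turn about z gives the same grasp; the last joint's range is limited). The gripper opens to 85 mm and grips with 20 to 120 N. Pads are 22 mm wide; open, the fingers measure 114 mm over their backs; the gripper's body (76 mm by 85 mm) begins 54 mm behind the grasp point. The pads swing forward as they close: fully open they stand 13 mm farther back than shut.
Start: joints at [-1.381, 0.417, -0.01, 1.614, 0.005, 1.111, -0.053], TCP at [0.143, 0.608, 0.231] pointing down, gripper open.
Joint ranges: [-2.81, 2.81], [-0.39, 2.02], [-1.27, 1.25], [0.06, 2.57], [-1.19, 4.33], [0.19, 2], [-2.82, 2.82]. Speed limits (rad/s): [1.89, 1.89, 2.39, 2.39, 3.01, 3.01, 3.01].

### API

Orientations are given as a rotation vector (axis times angle).
In Python, from station import * gives the robot as it stands. The module is installed in compiled form; this text tells all that it offers.
- The arm moves only by the tool drive_tool, never from a script. Its argument "increments" is a list that holds one entry, the list of rows, each a list of 7 numbers: the shift along the tool's x, y, z normalised to -1 to 1, where 1 is 0.5 m, then the turn, a rotation vector about the tool's x, y, z normalised to -1 to 1, where 1 is 90 degrees, then the opening, from -1 (shut) to 1 (fully open). A call has exactly 8 rows; each row is the pose to reach, as a shift and turn from the pose commanded when the call began, along the tool's axes at that moment; what a row does not reach only later rows make up. A row lasts 1/10 s, in which the tool goes at most 50 mm and 8.59 degrees, less where a joint would pass 70% of its speed; a pose out of reach is approached as far as the arm can. A call with a number of a shift or a turn outside -1 to 1 is refused whole. A call with a gripper value outside its range is refused whole. The fingers move at their own pace and stop on an object; "grip_force" is the grip in N (left out, the last holds). Time passes only in rows, so rows that repeat a pose let the fingers close, or fill a call up. It gives the time, the measured TCP pose, the force, the opening and the grip force at its end, in the units of the state.
- get_obs(): the state, without advancing time (a new reading comes with each control period).
- get_image(name): name is "scene" or "side" or "wrist"; returns (picture, depth): 384x512x3 uint8, red, green, blue; 384x512 float32, m along the optical axis (not along the pixel's ray), 0 where there is no reading.
- get_calibration(name): a dict with "fovy" (degrees; the focal length in pixels is half the picture's height over the tangent of half this angle, whatever the lens; pixels are square), "cx", "cy" (the principal point, pixels), "position" and "orientation" of the camera in the world. Camera axes: x right, y down, z forward; pixel columns grow to the right and rows downward; lengths in m; the calibration is good to about 2 mm. A picture is of the moment at which its call begins: read the wrist's pose just before it. get_calibration takes no time and is no camera call; for the wrist camera it gives the pose at the moment of the call.
- hand_in(): hands the job in; it is judged then, once.
The state is a dict: "time_s": time; "joint_pos": joint angles; "joint_vel": joint speeds; "joint_efforts": joint torques, N m; "tcp_pos": TCP position; "tcp_rot": TCP orientation; "wrist_force": force on the tool from outside, world axes, zero at the start; "torque": the same for the moment, N m; "gripper_width": finger opening in m; "gripper_force": force on a finger pad.
Only numpy, scipy, OpenCV 4.12 (cv2) and the standard library are available. Lean on these libraries where they do the work, as an engineer would, in place of code of your own. Each camera call takes 0.05 s, during which the arm holds its last target. There are 200 camera calls.

## Working session

There is one attempt and no reset: what is moved stays moved. The work goes in short steps, Python scripts to look and compute and a tool call to move; the robot and the scene stay as the last step left them, time stands still between calls to the robot, and variables do not carry over. Pictures are saved under pics/ and viewed, at most 10 in all, crops included, and the job is handed in when it is done.

Besides the shell and the picture viewer there is one more tool, called after "Call:" in YAML: its name, and indented under it one key for each argument. drive_tool: Moves the arm, as the interface text tells. Scaled input: -1 to 1 covers 0.5 m each way for a shift and 90 degrees each way for a turn. Its arguments: {"type":"object","properties":{"increments":{"type":"array","items":{"type":"array","items":{"type":"array","items":{"type":"number"}}}},"grip_force":{"type":"number"}},"required":["increments"]}

```bash
mkdir -p pics; cat > h.py <<'E'
from station import *
import numpy as np, cv2
from scipy.spatial.transform import Rotation as R
def cal(name):
    c=get_calibration(name); f=192/np.tan(np.radians(c['fovy'])/2)
    o=np.array(c['orientation'],float)
    M=R.from_rotvec(o).as_matrix() if o.size==3 else (o if o.shape==(3,3) else R.from_quat(o).as_matrix())
    return f,c['cx'],c['cy'],np.array(c['position']),M
def cloud(d,K):
    f,cx,cy,p,M=K; v,u=np.mgrid[:d.shape[0],:d.shape[1]]
    P=np.stack([(u-cx)/f*d,(v-cy)/f*d,d],-1)@M.T+p
    P[d<=0]=np.nan; return P
def snap(name,fn=None):
    K=cal(name); im,d=get_image(name)
    if fn: cv2.imwrite('pics/'+fn,im[:,:,::-1]); 
    return im,d,K
E
python3 - <<'E'
from h import *
o=get_obs(); print({k:np.round(v,3) for k,v in o.items()})
ims=[]
for n in ['scene','side','wrist']:
    print(n,get_calibration(n)); im,d,K=snap(n); np.savez('pics/%s0.npz'%n,im=im,d=d,f=K[0],cx=K[1],cy=K[2],p=K[3],M=K[4]); ims.append(im)
c=np.hstack(ims[:2])[:,:,::-1]
cv2.imwrite('pics/a.png',ims[0][:,:,::-1]);cv2.imwrite('pics/b.png',ims[1][:,:,::-1])
E
```

```text
{'time_s': np.float64(0.0), 'joint_pos': array([-1.382,  0.418, -0.01 ,  1.614,  0.005,  1.111, -0.053]), 'joint_vel': array([-0.001,  0.   , -0.   , -0.002, -0.   ,  0.001, -0.001]), 'joint_efforts': array([-1.0000e-03, -8.6446e+01,  6.7800e-01, -4.3490e+01,  1.9000e-02,
        7.0000e-03, -0.0000e+00]), 'tcp_pos': array([0.143, 0.608, 0.231]), 'tcp_rot': array([-3.620e-01, -3.121e+00,  2.000e-03]), 'wrist_force': array([ 0.547, -0.515,  0.101]), 'torque': array([-0.05 ,  0.04 , -0.021]), 'gripper_force': np.float64(0.0), 'gripper_width': np.float64(0.086)}
scene {'fovy': 44.964948800875646, 'cx': 247.97579143079648, 'cy': 188.60004218930078, 'position': array([ 1.3413322 , -0.44814015,  0.90069163]), 'orientation': array([-2.09319725, -1.19002857,  0.50355342])}
side {'fovy': 42.70154378149192, 'cx': 258.63148641905167, 'cy': 191.73859144270554, 'position': array([ 0.34724526, -1.12727916,  0.76083643]), 'orientation': array([-2.12740581,  0.2358926 , -0.13530089])}
wrist {'fovy': 65.68832126976456, 'cx': 253.5177154954873, 'cy': 186.292081925712, 'position': array([0.07903535, 0.62345627, 0.37345798]), 'orientation': array([2.29486363, 1.81691802, 0.2371816 ])}
```

View pics/a.png

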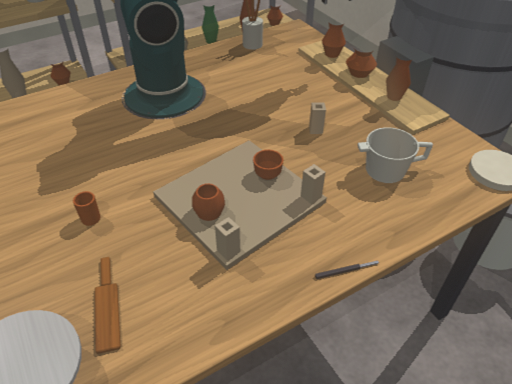

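View pics/b.png

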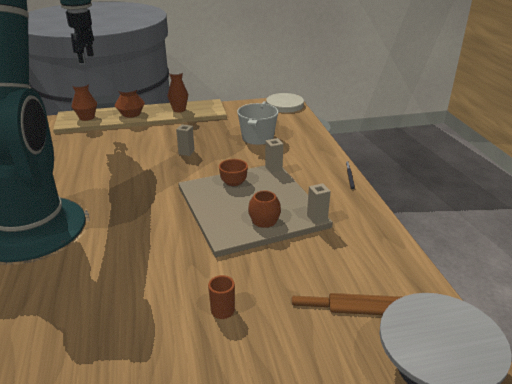

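The scene shows the beaker to the right of the shelf (scene 87,208; side 222,297) and the loose prop to the left (scene 317,119; side 186,140). The bowl (267,163) is left and the jar (208,202) is right on the shelf. Next I'll measure with masks and depth.

```bash
cat > m.py <<'E'
from h import *
def load(n):
    z=np.load('pics/%s0.npz'%n); return z['im'],z['d'],(float(z['f']),float(z['cx']),float(z['cy']),z['p'],z['M'])
boxes={'scene':dict(beaker=(72,188,104,228),jar=(188,180,229,224),bowl=(248,145,290,184),pa=(298,162,328,206),pb=(213,215,243,262),pc=(306,100,330,140)),
'side':dict(beaker=(205,272,240,322),jar=(244,188,286,232),bowl=(215,156,252,190),pa=(262,136,288,175),pb=(304,182,334,226),pc=(174,122,198,160))}
top=dict(beaker=.075,jar=.095,bowl=.075,pa=.11,pb=.11,pc=.09)
if __name__=='__main__':
  for n in boxes:
    im,d,K=load(n); P=cloud(d,K)
    a=P[...,2]; m=np.isfinite(a)
    table=m&(abs(a)<.012)&(P[...,0]>.3)&(P[...,0]<.9)&(abs(P[...,1])<.4)
    print(n,'table z',np.median(a[table]))
    sh=m&(abs(a-.02)<.006)&(P[...,0]>.3)&(P[...,0]<.9)&(abs(P[...,1])<.35)
    hsv=cv2.cvtColor(im,cv2.COLOR_RGB2HSV)
    sh=sh&(hsv[...,1]<95)
    sh=cv2.morphologyEx(sh.astype(np.uint8),cv2.MORPH_OPEN,np.ones((3,3)))
    nn,l,s,c=cv2.connectedComponentsWithStats(sh); i=1+np.argmax(s[1:,4]); Q=P[l==i]
    r=cv2.minAreaRect((Q[:,:2]*1000).astype(np.float32)); print(' shelf',r,'z',np.median(Q[:,2]))
    for k,(u0,v0,u1,v1) in boxes[n].items():
        Q=P[v0:v1,u0:u1].reshape(-1,3); Q=Q[np.isfinite(Q[:,2])]
        zt=np.percentile(Q[:,2],99); T=Q[(abs(Q[:,2]-top[k])<.006)]
        r=cv2.minAreaRect((T[:,:2]*1000).astype(np.float32)); (cc,rad)=cv2.minEnclosingCircle((T[:,:2]*1000).astype(np.float32))
        print(' ',k,'ztop %.3f'%zt,len(T),'rect',np.round(np.array(r[0]),1),np.round(r[1],1),round(r[2],1),'circ',np.round(cc,1),round(rad,1))
E
python3 m.py
```

```text
scene table z 0.0013164978422791629
 shelf ((577.1624145507812, -29.650375366210938), (322.52581787109375, 342.1514587402344), 9.67899227142334) z 0.021327913023873546
  beaker ztop 0.078 165 rect [ 439.4 -394.8] [53.4 52.7] 76.1 circ [ 439.4 -395.2] 28.1
  jar ztop 0.112 189 rect [ 594.6 -128.6] [60.7 58.4] 10.8 circ [ 594.2 -127.1] 32.6
  bowl ztop 0.078 212 rect [548.5  79.1] [81.5 85.7] 44.6 circ [547.9  78.1] 44.3
  pa ztop 0.113 198 rect [681.6 130. ] [43.5 42.1] 10.3 circ [682.  129.4] 28.0
  pb ztop 0.113 255 rect [ 728.1 -145.9] [42.9 43. ] 12.3 circ [ 728.3 -145.5] 28.2
  pc ztop 0.094 130 rect [435.9 329.4] [41.1 50. ] 59.0 circ [434.8 330. ] 30.0
side table z -0.0010279316863033294
 shelf ((577.2670288085938, -30.2850341796875), (322.0574035644531, 344.391357421875), 9.475317001342773) z 0.018773517678236762
  beaker ztop 0.075 195 rect [ 438.9 -394.6] [53.4 52.7] 67.9 circ [ 438.4 -394.1] 27.9
  jar ztop 0.094 133 rect [ 590.6 -128. ] [57.  58.8] 31.2 circ [ 590.8 -127.8] 32.6
  bowl ztop 0.074 130 rect [548.8  77. ] [84.3 79.7] 81.2 circ [547.3  77.4] 43.4
  pa ztop 0.111 99 rect [679.9 130.4] [41.2 49.5] 9.2 circ [679.3 130.6] 29.1
  pb ztop 0.110 150 rect [ 727.6 -145.8] [41.1 45.7] 7.7 circ [ 728.  -146.4] 27.9
  pc ztop 0.090 78 rect [434.4 329.7] [45.4 43.5] 63.0 circ [434.3 329.1] 27.8
```

```bash
cat > go.py <<'E'
from h import *
import sys
def pose(): o=get_obs(); return np.array(o['tcp_pos']),R.from_rotvec(o['tcp_rot']),o
def go(x,y,z,yaw):
    p,r,o=pose(); a=np.radians(yaw); c,s=np.cos(a),np.sin(a)
    D=R.from_matrix(np.array([[-s,c,0],[c,s,0],[0,0,-1]]).T)
    return np.round(r.inv().apply(np.array([x,y,z])-p)/.5,4), np.round((r.inv()*D).as_rotvec()/(np.pi/2),4)
if __name__=='__main__':
    print(*go(*map(float,sys.argv[1:5]))); p,r,o=pose(); print(p.round(4),r.as_matrix()[:,1].round(3),'t',o['time_s'])
E
python3 go.py .48 .30 .26 60; python3 -c "
from h import *
K=cal('wrist');print(K[4][:,2],K[4][:,0])"
```

```text
[-0.7973 -0.4458 -0.0579] [-6.000e-04  1.000e-04  1.864e-01]
[0.1429 0.6081 0.2308] [ 0.229  0.973 -0.001] t 0.15
[ 0.25086021 -0.05999486 -0.96616239] [ 2.29507426e-01  9.73306541e-01 -8.47792902e-04]
```

```bash
python3 go.py .44 .34 .25 60
```

```text
[-0.7011 -0.3862 -0.038 ] [-6.000e-04  1.000e-04  1.864e-01]
[0.1429 0.6081 0.2308] [ 0.229  0.973 -0.001] t 0.15
```

Call:
drive_tool:
  increments:
    - [[-0.08,-0.045,-0.005,0,0,0.02,1],[-0.17,-0.094,-0.01,0,0,0.05,1],[-0.26,-0.143,-0.015,0,0,0.08,1],[-0.35,-0.193,-0.02,0,0,0.1,1],[-0.44,-0.242,-0.025,0,0,0.13,1],[-0.53,-0.29,-0.03,0,0,0.15,1],[-0.62,-0.34,-0.035,0,0,0.17,1],[-0.7,-0.385,-0.038,0,0,0.186,1]]
  grip_force: 40

```text
time_s: 0.95
tcp_pos: [0.4379, 0.342, 0.2504]
tcp_rot: [0.814, 3.034, 0.0]
wrist_force: [0.6, 1.1, 0.0]
gripper_width: 0.0854
gripper_force: 0.0
```

```bash
cat > pc.py <<'E'
from h import *
im,d,K=snap('wrist','w1.png'); P=cloud(d,K); z=P[...,2]
for k,c0,h in (('pc',(.435,.329),.09),):
    m=(abs(z-h)<.006)&(np.hypot(P[...,0]-c0[0],P[...,1]-c0[1])<.04); T=P[m]
    print(k,len(T),np.median(T[:,2]),cv2.minAreaRect((T[:,:2]*1000).astype(np.float32)))
m=(abs(z)<.01);print('table',np.median(z[m]))
E
python3 pc.py; python3 go.py .46 .12 .27 12
```

```text
pc 1158 0.09004042107587346 ((434.17523193359375, 331.74810791015625), (39.312110900878906, 39.72170639038086), 60.2322883605957)
table 0.00018472419406240226
[-0.2468 -0.3543 -0.0375] [0.0007 0.0021 0.5266]
[0.4441 0.3353 0.2508] [ 0.509  0.861 -0.   ] t 1.0
```

View pics/w1.png

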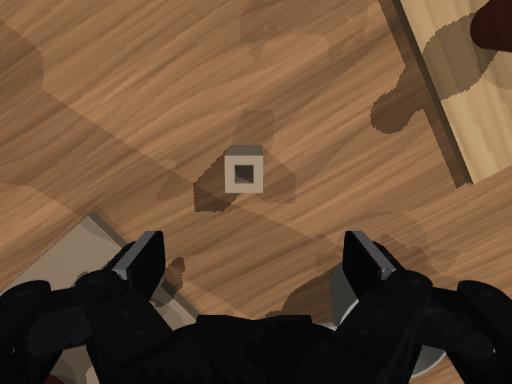

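The wrist view shows the prop squarely at (244,172), with yaw about 60°. Now I go to the beaker.

```bash
python3 go.py .46 -.03 .26 12
```

```text
[-0.3994 -0.6125 -0.017 ] [0.0007 0.0021 0.5266]
[0.4441 0.3353 0.2508] [ 0.509  0.861 -0.   ] t 1.0
```

Call:
drive_tool:
  increments:
    - [[-0.05,-0.077,-0.002,0,0,0.065,1],[-0.1,-0.153,-0.004,0,0,0.13,1],[-0.15,-0.23,-0.006,0,0,0.2,1],[-0.2,-0.306,-0.008,0,0,0.26,1],[-0.25,-0.383,-0.01,0,0,0.33,1],[-0.3,-0.46,-0.012,0,0,0.4,1],[-0.35,-0.536,-0.014,0,0,0.46,1],[-0.4,-0.612,-0.017,0,0,0.527,1]]

```text
time_s: 1.8
tcp_pos: [0.4568, -0.0231, 0.2588]
tcp_rot: [1.969, 2.448, 0.001]
wrist_force: [0.8, 0.3, -0.2]
gripper_width: 0.0856
gripper_force: 0.0
```

```bash
python3 go.py .439 -.375 .25 12
```

```text
[-0.6797 -0.1858  0.0174] [ 0.0002 -0.0001  0.0044]
[ 0.4568 -0.0231  0.2588] [0.977 0.215 0.   ] t 1.8
```

Call:
drive_tool:
  increments:
    - [[-0.09,-0.025,0,0,0,0,1],[-0.18,-0.05,0.005,0,0,0,1],[-0.27,-0.075,0.008,0,0,0,1],[-0.36,-0.1,0.01,0,0,0,1],[-0.45,-0.125,0.012,0,0,0,1],[-0.54,-0.15,0.014,0,0,0,1],[-0.62,-0.17,0.016,0,0,0,1],[-0.66,-0.18,0.016,0,0,0,1]]

```text
time_s: 2.6
tcp_pos: [0.4401, -0.3663, 0.2504]
tcp_rot: [-1.968, -2.449, 0.002]
wrist_force: [-0.2, 0.7, 0.1]
gripper_width: 0.0855
gripper_force: 0.0
```

```bash
cat > bk.py <<'E'
from h import *
get_image('side');get_image('side');get_image('side')
im,d,K=snap('wrist'); P=cloud(d,K); z=P[...,2]
m=(abs(z-.075)<.004)&(np.hypot(P[...,0]-.439,P[...,1]+.395)<.045); T=P[m]
print(len(T),np.median(T[:,2]),cv2.minAreaRect((T[:,:2]*1000).astype(np.float32)),cv2.minEnclosingCircle((T[:,:2]*1000).astype(np.float32)))
E
python3 bk.py; python3 go.py .439 -.395 .12 12
```

```text
628 0.07485982550868461 ((438.3035888671875, -393.4579162597656), (52.518516540527344, 53.078704833984375), 38.73872375488281) ((437.9666442871094, -393.65667724609375), 26.898481369018555)
[-0.0617 -0.018   0.2606] [-0.0004 -0.0002  0.0063]
[ 0.4412 -0.363   0.2503] [ 0.976  0.218 -0.001] t 2.8
```

```bash
python3 go.py .4385 -.394 .028 12
```

```text
[-0.0596 -0.0184  0.4446] [-0.0004 -0.0002  0.0063]
[ 0.4412 -0.363   0.2503] [ 0.976  0.218 -0.001] t 2.8
```

Call:
drive_tool:
  increments:
    - [[-0.03,-0.01,0.06,0,0,0.006,1],[-0.06,-0.018,0.14,0,0,0.006,1],[-0.06,-0.018,0.22,0,0,0.006,1],[-0.06,-0.018,0.3,0,0,0.006,1],[-0.06,-0.018,0.36,0,0,0.006,1],[-0.06,-0.018,0.41,0,0,0.006,1],[-0.06,-0.018,0.444,0,0,0.006,1],[-0.06,-0.018,0.444,0,0,0.006,1]]

```text
time_s: 3.6
tcp_pos: [0.4389, -0.3928, 0.0272]
tcp_rot: [-1.973, -2.442, -0.0]
wrist_force: [-0.4, -0.4, 1.0]
gripper_width: 0.0853
gripper_force: 0.0
```

Call:
drive_tool:
  increments:
    - [[0,0,0,0,0,0,-1],[0,0,0,0,0,0,-1],[0,0,0,0,0,0,-1],[0,0,0,0,0,0,-1],[0,0,0,0,0,0,-1],[0,0,0,0,0,0,-1],[0,0,0,0,0,0,-1],[0,0,0,0,0,0,-1]]
  grip_force: 30

```text
time_s: 4.4
tcp_pos: [0.4397, -0.3948, 0.0302]
tcp_rot: [1.974, 2.441, 0.0]
wrist_force: [-2.2, 1.4, 8.6]
gripper_width: 0.0531
gripper_force: 29.9
```

```bash
python3 go.py .4385 -.394 .17 12
```

```text
[ 0.0017 -0.0016 -0.2796] [0.001  0.0009 0.0007]
[ 0.4397 -0.3948  0.0302] [0.978 0.209 0.002] t 4.4
```

Call:
drive_tool:
  increments:
    - [[0,0,-0.01,0,0,0,-1],[0,0,-0.03,0,0,0,-1],[0,0,-0.07,0,0,0,-1],[0,0,-0.12,0,0,0,-1],[0,0,-0.18,0,0,0,-1],[0,0,-0.24,0,0,0,-1],[0,0,-0.28,0,0,0,-1],[0,0,-0.28,0,0,0,-1]]

```text
time_s: 5.2
tcp_pos: [0.44, -0.3952, 0.1722]
tcp_rot: [1.973, 2.439, 0.001]
wrist_force: [-0.2, -0.2, -2.1]
gripper_width: 0.0531
gripper_force: 32.1
```

```bash
python3 - <<'E'
from h import *
from go import *
K=cal('scene'); get_image('side'); im,d=get_image('scene'); p,r,o=pose(); P=cloud(d,K)
w=np.hypot(P[...,0]-p[0],P[...,1]-p[1])<.05
hsv=cv2.cvtColor(im,cv2.COLOR_RGB2HSV)
m=w&(hsv[...,1]>110)&(hsv[...,2]>50)&((hsv[...,0]<10)|(hsv[...,0]>172))&(P[...,2]>.05)
T=P[m]; print(m.sum(),np.percentile(T,[1,50,99],axis=0).round(4),p)
print(o['wrist_force'],o['torque'],o['gripper_width'])
im2,d2=get_image('side');cv2.imwrite('pics/l1.png',np.hstack([im[100:300,20:300],im2[100:300,150:430]])[:,:,::-1])
print(go(.57,-.025,.17,12))
E
```

```text
1 [[ 0.452  -0.3735  0.1717]
 [ 0.452  -0.3735  0.1717]
 [ 0.452  -0.3735  0.1717]] [ 0.43922627 -0.39404612  0.16904512]
[ 0.41106419 -0.0108808  -2.57734556] [0.020296   0.04096109 0.05119751] 0.05281672293236957
(array([ 0.6666,  0.4106, -0.0031]), array([-0.0001, -0.0003,  0.0008]))
```

View pics/l1.png

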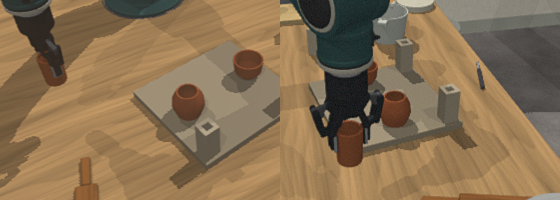

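Held upright. Now carrying it to above the midpoint.

Call:
drive_tool:
  increments:
    - [[0.06,0.037,0,0,0,0,-1],[0.14,0.086,0,0,0,0,-1],[0.23,0.142,0,0,0,0,-1],[0.32,0.197,0,0,0,0,-1],[0.41,0.253,0,0,0,0,-1],[0.5,0.308,0,0,0,0,-1],[0.58,0.357,0,0,0,0,-1],[0.64,0.394,0,0,0,0,-1]]

```text
time_s: 6.15
tcp_pos: [0.5648, -0.0373, 0.1677]
tcp_rot: [-1.973, -2.443, 0.001]
wrist_force: [1.1, 0.2, -2.3]
gripper_width: 0.0529
gripper_force: 32.1
```

```bash
cat > h2.py <<'E'
from go import *
# fit held beaker and standing jar/bowl from side and scene depth
for i in range(4): get_image('side')
p,r,o=pose()
for n in ('scene','side'):
    im,d,K=snap(n); P=cloud(d,K)
    hsv=cv2.cvtColor(im,cv2.COLOR_RGB2HSV)
    m=(hsv[...,1]>110)&(hsv[...,2]>40)&((hsv[...,0]<10)|(hsv[...,0]>172))&(P[...,2]>.03)&(P[...,0]>.4)&(P[...,0]<.75)&(abs(P[...,1])<.3)
    nn,l,s,c=cv2.connectedComponentsWithStats(m.astype(np.uint8))
    for i in range(1,nn):
        if s[i,4]>60:
            T=P[l==i]; print(n,s[i],np.percentile(T,[2,50,98],axis=0).round(3).tolist())
    cv2.imwrite('pics/h_%s.png'%n,im[:,:,::-1]); np.savez('pics/h_%s.npz'%n,im=im,d=d,m=l)
print(p,o['wrist_force'])
print(go(.57,-.025,.07,12))
E
python3 h2.py; python3 -c "
import cv2,numpy as np
a=cv2.imread('pics/h_scene.png');b=cv2.imread('pics/h_side.png')
cv2.imwrite('pics/h.png',cv2.resize(np.hstack([a[90:290,130:340],b[90:290,150:360]]),None,fx=1.9,fy=1.9))"
```

```text
[ 0.56450981 -0.03925775  0.16763819] [-0.77702123 -0.45719396 -2.06433088]
(array([0.0295, 0.0181, 0.1962]), array([-0.0007,  0.0003, -0.0001]))
```

View pics/h.png

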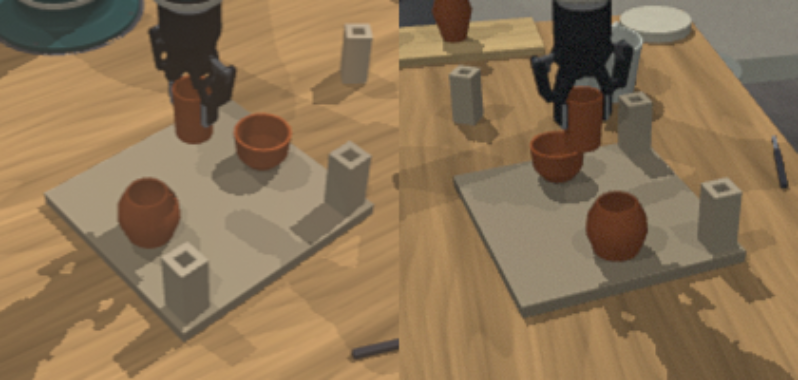

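```bash
python3 - <<'E'
from h import *
for n,box in (('scene',(215,125,250,170)),('side',(225,130,262,175))):
    z=np.load('pics/h_%s.npz'%n); im,d=z['im'],z['d']; K=cal(n); P=cloud(d,K)
    hsv=cv2.cvtColor(im,cv2.COLOR_RGB2HSV)
    m=(hsv[...,1]>120)&(hsv[...,0]<25)&(P[...,2]>.105)&(P[...,2]<.25)&(abs(P[...,0]-.565)<.06)&(abs(P[...,1]+.04)<.06)
    nn,l,s,c=cv2.connectedComponentsWithStats(m.astype(np.uint8)); i=1+np.argmax(s[1:,4]); T=P[l==i]
    print(n,s[i],np.percentile(T,[1,50,99],axis=0).round(4).tolist())
    # axis: circle fit (r known vs z) on outer front wall
    T=T[(T[:,2]<.19)&(T[:,2]>.12)]
    from scipy.optimize import least_squares
    for zz in (.13,.145,.16,.175):
        Q=T[abs(T[:,2]-zz)<.008]
        f=least_squares(lambda c:np.hypot(*(Q[:,:2]-c).T)-.026,[.565,-.04],loss='soft_l1',f_scale=.001); print(zz,len(Q),f.x.round(4),abs(f.fun).mean().round(4))
E
```

```text
scene [221 130  21  36 464] [[0.5398, -0.0657, 0.1418], [0.579, -0.052, 0.1867], [0.5915, -0.024, 0.2313]]
0.13 1 [ 0.5589 -0.0371] 0.0
0.145 63 [ 0.5616 -0.0387] 0.0012
0.16 79 [ 0.5622 -0.0388] 0.0009
0.175 73 [ 0.5643 -0.0384] 0.0015
side [237 136  21  34 603] [[0.5388, -0.0685, 0.1387], [0.5633, -0.06, 0.1855], [0.5902, -0.0158, 0.2121]]
0.13 5 [ 0.5623 -0.0345] 0.0011
0.145 98 [ 0.5637 -0.0381] 0.0014
0.16 105 [ 0.5635 -0.0388] 0.0014
0.175 99 [ 0.5637 -0.0396] 0.0013
```

Call:
drive_tool:
  increments:
    - [[0.012,0.008,0,0,0,0,-1],[0.03,0.018,0.02,0,0,0,-1],[0.03,0.018,0.06,0,0,0,-1],[0.03,0.018,0.1,0,0,0,-1],[0.03,0.018,0.14,0,0,0,-1],[0.03,0.018,0.18,0,0,0,-1],[0.03,0.018,0.21,0,0,0,-1],[0.03,0.018,0.22,0,0,0,-1]]

```text
time_s: 7.25
tcp_pos: [0.5698, -0.0234, 0.0569]
tcp_rot: [-1.975, -2.441, 0.002]
wrist_force: [-0.4, -0.1, -1.7]
gripper_width: 0.0528
gripper_force: 32.2
```

```bash
python3 - <<'E'
from go import *
for i in range(3): get_image('side')
print(go(.5705,-.025,.048,12)); p,r,o=pose(); print(p,o['wrist_force'])
E
```

```text
(array([-0.0024, -0.001 ,  0.0217]), array([0.    , 0.0001, 0.0006]))
[ 0.57073833 -0.02371625  0.05887392] [ 0.48003783  0.38625868 -1.62925805]
```

Call:
drive_tool:
  increments:
    - [[-0.002,0,0.004,0,0,0,-1],[-0.002,0,0.008,0,0,0,-1],[-0.002,0,0.011,0,0,0,-1],[-0.002,0,0.014,0,0,0,-1],[-0.002,0,0.016,0,0,0,-1],[-0.002,0,0.018,0,0,0,-1],[-0.002,0,0.02,0,0,0,-1],[-0.002,0,0.02,0,0,0,-1]]

```text
time_s: 8.2
tcp_pos: [0.5708, -0.0248, 0.0501]
tcp_rot: [-1.976, -2.442, -0.001]
wrist_force: [-12.7, 0.8, 30.8]
gripper_width: 0.0529
gripper_force: 33.9
```

```bash
python3 - <<'E'
from go import *
for i in range(3): get_image('side')
print(go(.5705,-.025,.048,12)); p,r,o=pose(); print(p,o['wrist_force'])
E
```

```text
(array([-0.0004, -0.0008,  0.0042]), array([ 0.0004, -0.0005,  0.0006]))
[ 0.57085367 -0.02474194  0.05009003] [-13.61609713   2.0128313   29.99961962]
```

Call:
drive_tool:
  increments:
    - [[0,0,-0.001,0,0,0,-1],[0,0,-0.002,0,0,0,-1],[0,0,-0.002,0,0,0,-1],[0,0,-0.002,0,0,0,0.35],[0,0,-0.002,0,0,0,0.4],[0,0,-0.002,0,0,0,0.6],[0,0,-0.002,0,0,0,0.8],[0,0,-0.002,0,0,0,1]]

```text
time_s: 9.15
tcp_pos: [0.5708, -0.0246, 0.0497]
tcp_rot: [1.976, 2.443, -0.0]
wrist_force: [-0.5, 0.6, -0.3]
gripper_width: 0.0853
gripper_force: 0.0
```

Call:
drive_tool:
  increments:
    - [[0,0,0,0,0,0,1],[0,0,0,0,0,0,1],[0,0,-0.03,0,0,0,1],[0,0,-0.08,0,0,0,1],[0,0,-0.16,0,0,0,1],[0,0,-0.24,0,0,0,1],[0,0,-0.32,0,0,0,1],[0,0,-0.4,0,0,0,1]]

```text
time_s: 9.95
tcp_pos: [0.5704, -0.025, 0.2525]
tcp_rot: [1.976, 2.442, 0.001]
wrist_force: [0.8, 1.0, -0.0]
gripper_width: 0.0854
gripper_force: 0.0
```

```bash
cat > chk.py <<'E'
from go import *
get_image('side');get_image('side')
im,d,K=snap('wrist'); P=cloud(d,K)
for k,c0,h,rr in (('bk',(.57,-.025),.095,.036),('jar',(.592,-.128),.095,.045),('bowl',(.548,.078),.075,.05)):
    m=(abs(P[...,2]-h)<.005)&(np.hypot(P[...,0]-c0[0],P[...,1]-c0[1])<rr); T=P[m]
    if len(T)>5: print(k,len(T),np.median(T[:,2]),np.round(cv2.minAreaRect((T[:,:2]*1000).astype(np.float32))[:2],1).tolist(),cv2.minEnclosingCircle((T[:,:2]*1000).astype(np.float32)))
cv2.imwrite('pics/w2.png',im[:,:,::-1])
p,r,o=pose(); print(p,o['gripper_width'],o['wrist_force'])
E
python3 chk.py; python3 go.py .44 .30 .25 60
```

```text
bk 731 0.0948549968407823 [[569.2, -23.5], [52.4, 52.5]] ((569.2379760742188, -23.78632926940918), 26.82090950012207)
jar 759 0.09447132142557313 [[590.5, -124.1], [60.7, 58.2]] ((590.7869262695312, -124.74201965332031), 30.773303985595703)
bowl 1437 0.07479054265937746 [[548.1, 79.4], [82.2, 82.5]] ((547.7759399414062, 79.53721618652344), 41.64253234863281)
[ 0.57166331 -0.0248872   0.25306169] 0.0854913960326012 [-0.74769618  0.15126624 -0.6714713 ]
[ 0.6904 -0.1219  0.0055] [ 0.0029  0.0013 -0.5327]
[ 0.5717 -0.0249  0.2531] [0.978 0.209 0.005] t 10.1
```

Beaker is at the bowl–jar midpoint within about 1 mm. Now the prop.

```bash
python3 go.py .44 .335 .25 60
```

```text
[ 0.7589 -0.1072  0.0056] [ 0.0029  0.0013 -0.5327]
[ 0.5717 -0.0249  0.2531] [0.978 0.209 0.005] t 10.1
```

Call:
drive_tool:
  increments:
    - [[0.09,-0.013,0,0,0,-0.065,1],[0.19,-0.027,0,0,0,-0.13,1],[0.29,-0.041,0,0,0,-0.2,1],[0.39,-0.055,0,0,0,-0.27,1],[0.49,-0.07,0,0,0,-0.34,1],[0.59,-0.083,0.005,0,0,-0.41,1],[0.68,-0.096,0.005,0,0,-0.48,1],[0.755,-0.107,0.005,0,0,-0.533,1]]

```text
time_s: 10.9
tcp_pos: [0.4377, 0.3356, 0.2469]
tcp_rot: [-0.803, -3.037, 0.001]
wrist_force: [0.4, -0.7, 0.8]
gripper_width: 0.0852
gripper_force: 0.0
```

```bash
python3 - <<'E'
from h import *
for i in range(6): get_image('side')
E
python3 pc.py;python3 go.py .4345 .330 .045 60; python3 go.py .4345 .330 .045 60.2
```

```text
pc 1212 0.09005687683312463 ((434.48797607421875, 331.9267883300781), (39.659278869628906, 40.15686798095703), 60.33353042602539)
table 0.0001898114394938144
[ 0.0074 -0.009   0.4043] [-0.0003  0.0002 -0.001 ]
[0.44   0.3321 0.2472] [ 0.501  0.865 -0.   ] t 11.25
[ 0.0074 -0.009   0.4043] [-0.0003  0.0002 -0.0033]
[0.44   0.3321 0.2472] [ 0.501  0.865 -0.   ] t 11.25
```

Call:
drive_tool:
  increments:
    - [[0.004,-0.004,0.05,0,0,-0.003,1],[0.008,-0.008,0.12,0,0,-0.003,1],[0.008,-0.008,0.2,0,0,-0.003,1],[0.008,-0.008,0.28,0,0,-0.003,1],[0.008,-0.008,0.34,0,0,-0.003,1],[0.008,-0.008,0.39,0,0,-0.003,1],[0.008,-0.008,0.424,0,0,-0.003,1],[0.008,-0.008,0.424,0,0,-0.003,1]]

```text
time_s: 12.05
tcp_pos: [0.4336, 0.3301, 0.0334]
tcp_rot: [-0.807, -3.035, 0.005]
wrist_force: [0.3, -1.3, 0.6]
gripper_width: 0.0855
gripper_force: 0.0
```

Call:
drive_tool:
  increments:
    - [[0,0,0,0,0,0,-1],[0,0,0,0,0,0,-1],[0,0,0,0,0,0,-1],[0,0,0,0,0,0,-1],[0,0,0,0,0,0,-1],[0,0,0,0,0,0,-1],[0,0,0,0,0,0,-1],[0,0,0,0,0,0,-1]]
  grip_force: 40

```text
time_s: 12.85
tcp_pos: [0.4345, 0.3321, 0.0362]
tcp_rot: [0.805, 3.036, 0.002]
wrist_force: [-1.4, -2.8, 9.9]
gripper_width: 0.0395
gripper_force: 27.0
```

```bash
python3 go.py .4345 .331 .2 60
```

```text
[-0.0012 -0.0015 -0.3276] [0.0008 0.0002 0.0033]
[0.4345 0.3321 0.0362] [0.496 0.869 0.001] t 12.85
```

Call:
drive_tool:
  increments:
    - [[0,0,-0.01,0,0,0,-1],[0,0,-0.03,0,0,0,-1],[0,0,-0.07,0,0,0,-1],[0,0,-0.12,0,0,0,-1],[0,0,-0.18,0,0,0,-1],[0,0,-0.24,0,0,0,-1],[0,0,-0.29,0,0,0,-1],[0,0,-0.3,0,0,0,-1]]

```text
time_s: 13.65
tcp_pos: [0.435, 0.3325, 0.1886]
tcp_rot: [0.805, 3.035, 0.006]
wrist_force: [1.0, -1.1, -3.1]
gripper_width: 0.0397
gripper_force: 30.3
```

```bash
python3 go.py .4485 -.0516 .185 9.65; python3 -c "
from h import *
print({k:np.round(v,3) for k,v in get_obs().items() if k in('wrist_force','torque','gripper_width','joint_pos')})"
```

```text
[-0.4041 -0.6539  0.0048] [ 0.0029 -0.0006  0.5627]
[0.435  0.3325 0.1886] [0.496 0.869 0.004] t 13.65
{'joint_pos': array([-1.045,  0.343,  0.412,  1.866, -0.166,  0.961,  0.492]), 'wrist_force': array([ 1.031, -1.104, -3.059]), 'torque': array([ 0.02 ,  0.025, -0.007]), 'gripper_width': np.float64(0.04)}
```

Call:
drive_tool:
  increments:
    - [[-0.03,-0.048,0,0,0,0.04,-1],[-0.08,-0.129,0,0,0,0.1,-1],[-0.13,-0.21,0,0,0,0.17,-1],[-0.18,-0.291,0,0,0,0.24,-1],[-0.23,-0.372,0,0,0,0.31,-1],[-0.28,-0.453,0,0,0,0.38,-1],[-0.33,-0.534,0,0,0,0.46,-1],[-0.37,-0.6,0,0,0,0.52,-1]]

```text
time_s: 14.45
tcp_pos: [0.4455, -0.0228, 0.1852]
tcp_rot: [-1.953, -2.461, -0.0]
wrist_force: [0.6, 0.3, -2.8]
gripper_width: 0.0399
gripper_force: 30.2
```

```bash
python3 go.py .4485 -.0516 .13 9.65
```

```text
[-0.0574 -0.0073  0.1104] [ 0.0001 -0.0001  0.0388]
[ 0.4455 -0.0228  0.1852] [0.974 0.227 0.   ] t 14.45
```

Call:
drive_tool:
  increments:
    - [[-0.02,-0.004,0,0,0,0.02,-1],[-0.04,-0.006,0.03,0,0,0.035,-1],[-0.05,-0.007,0.06,0,0,0.039,-1],[-0.05,-0.007,0.08,0,0,0.039,-1],[-0.05,-0.007,0.1,0,0,0.039,-1],[-0.05,-0.007,0.11,0,0,0.039,-1],[-0.05,-0.007,0.11,0,0,0.039,-1],[-0.05,-0.007,0.11,0,0,0.039,-1]]

```text
time_s: 15.25
tcp_pos: [0.4488, -0.0453, 0.1304]
tcp_rot: [2.019, 2.407, 0.0]
wrist_force: [-1.3, -1.3, -2.7]
gripper_width: 0.0396
gripper_force: 30.2
```

```bash
cat > pl.py <<'E'
from go import *
from scipy.optimize import least_squares
for i in range(3): get_image('side')
p,r,o=pose(); print(p,o['wrist_force'],go(.4485,-.0516,.066,9.65))
u=np.array([np.cos(np.radians(9.65)),np.sin(np.radians(9.65))]);v=np.array([-u[1],u[0]])
for n in ('scene','side'):
    im,d,K=snap(n); P=cloud(d,K); cv2.imwrite('pics/p_%s.png'%n,im[:,:,::-1])
    q=(P[...,:2]-p[:2]); a=q@u; b=q@v; z=P[...,2]
    hsv=cv2.cvtColor(im,cv2.COLOR_RGB2HSV)
    m=(abs(a)<.03)&(abs(b)<.03)&(z>.03)&(z<p[2]+.065)&(hsv[...,2]>70)
    print(n,m.sum(),'a',np.percentile(a[m],[1,99]).round(4),'b',np.percentile(b[m],[1,99]).round(4),'z',np.percentile(z[m],[1,99]).round(4))
    # vertical faces
    for nm,w,lo in (('+x',a,m&(a>.012)&(abs(b)<.016)),('-y',-b,m&(b<-.012)&(abs(a)<.016))):
        Q=P[lo&(z<p[2]+.05)]
        if len(Q)>25:
            c=np.linalg.svd(Q-Q.mean(0))[2][2]; print('  face',nm,len(Q),np.median(w[lo]).round(4),'normal',(c*np.sign(c@np.array([*(u if nm=='+x' else -v),0]))).round(3))
E
python3 pl.py
```

```text
[ 0.44884677 -0.04535417  0.13058042] [-0.23350745 -0.94774313 -2.3740501 ] (array([-0.0122, -0.0029,  0.1292]), array([ 0.0005, -0.    ,  0.004 ]))
scene 510 a [-0.021   0.0271] b [-0.0229  0.0171] z [0.0964 0.1871]
  face +x 152 0.0196 normal [ 0.981  0.191 -0.046]
  face -y 171 0.021 normal [ 0.177 -0.984  0.004]
side 681 a [-0.0261  0.0239] b [-0.0244  0.0152] z [0.0945 0.1854]
  face -y 378 0.0202 normal [ 0.174 -0.985  0.   ]
```

Call:
drive_tool:
  increments:
    - [[-0.005,-0.002,0.01,0,0,0.004,-1],[-0.01,-0.003,0.03,0,0,0.004,-1],[-0.01,-0.003,0.05,0,0,0.004,-1],[-0.01,-0.003,0.07,0,0,0.004,-1],[-0.01,-0.003,0.09,0,0,0.004,-1],[-0.01,-0.003,0.11,0,0,0.004,-1],[-0.01,-0.003,0.125,0,0,0.004,-1],[-0.01,-0.003,0.13,0,0,0.004,-1]]

```text
time_s: 16.3
tcp_pos: [0.4476, -0.0508, 0.0643]
tcp_rot: [-2.027, -2.4, 0.001]
wrist_force: [0.2, 0.1, -3.2]
gripper_width: 0.0397
gripper_force: 30.2
```

```bash
python3 pl.py; python3 go.py .4483 -.0506 .055 9.65
```

```text
[ 0.44806269 -0.0507673   0.06522626] [-0.46874695 -0.15705974 -3.35023867] (array([-0.0018,  0.0006, -0.0015]), array([-0.    ,  0.0001, -0.0003]))
scene 449 a [-0.0206  0.0258] b [-0.0232  0.018 ] z [0.0311 0.1225]
  face +x 133 0.0192 normal [ 0.978  0.202 -0.046]
  face -y 152 0.021 normal [ 0.167 -0.986 -0.005]
side 627 a [-0.0258  0.025 ] b [-0.0247  0.0169] z [0.0311 0.1196]
  face -y 341 0.0201 normal [ 0.165 -0.986  0.007]
[0.0001 0.0002 0.021 ] [ 0.0004  0.0001 -0.0001]
[ 0.4482 -0.0507  0.0655] [0.986 0.167 0.001] t 16.55
```

Well aligned. Lowering slowly to contact.

Call:
drive_tool:
  increments:
    - [[0,0,0.004,0,0,0,-1],[0,0,0.008,0,0,0,-1],[0,0,0.011,0,0,0,-1],[0,0,0.013,0,0,0,-1],[0,0,0.015,0,0,0,-1],[0,0,0.017,0,0,0,-1],[0,0,0.018,0,0,0,-1],[0,0,0.018,0,0,0,-1]]

```text
time_s: 17.35
tcp_pos: [0.448, -0.0507, 0.0563]
tcp_rot: [-2.027, -2.4, -0.0]
wrist_force: [-2.6, 0.9, 2.4]
gripper_width: 0.0397
gripper_force: 30.6
```

Light contact has just begun (force changed from -3 to +2.4 N). I'll lower 0.5 mm more, then release.

Call:
drive_tool:
  increments:
    - [[0,0,0.001,0,0,0,-1],[0,0,0.001,0,0,0,-1],[0,0,0.001,0,0,0,-1],[0,0,0.001,0,0,0,0.05],[0,0,0.001,0,0,0,0.2],[0,0,0.001,0,0,0,0.4],[0,0,0.001,0,0,0,0.7],[0,0,0.001,0,0,0,1]]

```text
time_s: 18.15
tcp_pos: [0.448, -0.0507, 0.0556]
tcp_rot: [2.027, 2.4, -0.0]
wrist_force: [-0.1, 0.1, -0.1]
gripper_width: 0.0843
gripper_force: 0.0
```

Call:
drive_tool:
  increments:
    - [[0,0,0,0,0,0,1],[0,0,0,0,0,0,1],[0,0,-0.03,0,0,0,1],[0,0,-0.08,0,0,0,1],[0,0,-0.16,0,0,0,1],[0,0,-0.24,0,0,0,1],[0,0,-0.32,0,0,0,1],[0,0,-0.4,0,0,0,1]]

```text
time_s: 18.95
tcp_pos: [0.4476, -0.0509, 0.2572]
tcp_rot: [2.028, 2.4, -0.0]
wrist_force: [0.0, 1.5, -0.2]
gripper_width: 0.0852
gripper_force: 0.0
```

```bash
python3 - <<'E'
from go import *
for i in range(4): get_image('side')
im,d,K=snap('wrist'); P=cloud(d,K); q=P[...,:2]-[.448,-.051]
T=P[(abs(P[...,2]-.11)<.005)&(np.hypot(*np.moveaxis(q,-1,0))<.04)]
print('wrist pc',len(T),np.median(T[:,2]),cv2.minAreaRect((T[:,:2]*1000).astype(np.float32)))
ims=[]
for n in ('scene','side'):
    im,d,K=snap(n); P=cloud(d,K); ims.append(im)
    for k,c0,h,rr in (('pc',(.448,-.051),.11,.04),('bk',(.57,-.025),.095,.036),('jar',(.592,-.128),.095,.045),('bowl',(.548,.078),.075,.05),('pa',(.681,.13),.11,.04),('pb',(.728,-.146),.11,.04)):
        T=P[(abs(P[...,2]-h)<.006)&(np.hypot(P[...,0]-c0[0],P[...,1]-c0[1])<rr)]
        if len(T)>9: print(n,k,len(T),np.round(cv2.minAreaRect((T[:,:2]*1000).astype(np.float32))[0],1),np.round(cv2.minAreaRect((T[:,:2]*1000).astype(np.float32))[2],1))
cv2.imwrite('pics/f.png',np.hstack([ims[0][90:290,130:340],ims[1][90:290,150:360]])[:,:,::-1].repeat(2,0)[:, :].repeat(2,1)[:600,:800])
E
```

```text
wrist pc 1285 0.11009946335050558 ((447.56097412109375, -51.29299545288086), (40.01078414916992, 40.629371643066406), 9.126372337341309)
scene pc 171 [447.5 -53.6] 11.5
scene bk 146 [571.2 -25.8] 60.7
scene jar 188 [ 594.7 -129.3] 7.4
scene bowl 216 [549.1  77.9] 14.1
scene pa 193 [681.5 129.3] 10.1
scene pb 257 [ 728.9 -145.1] 9.1
side pc 141 [448.2 -53.5] 11.9
side bk 101 [569.7 -26. ] 79.0
side jar 133 [ 590.  -129.3] 26.4
side bowl 132 [548.8  77.1] 80.5
side pa 97 [681.1 130. ] 9.3
side pb 155 [ 727.5 -147.2] 9.3
```

View pics/f.png

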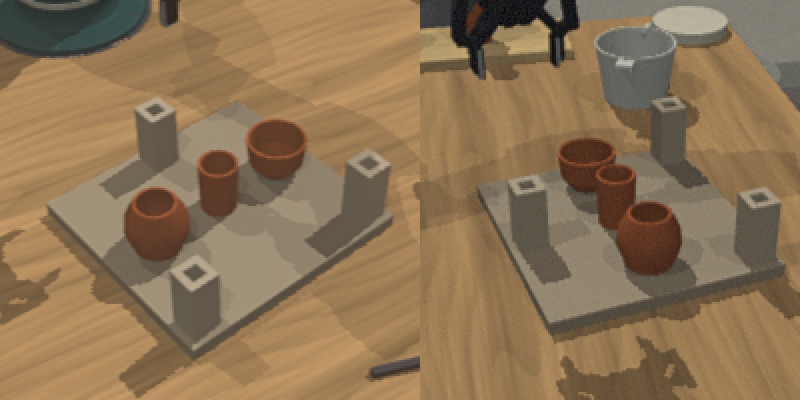

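Both pieces stand upright on the shelf within about 2 mm of their targets, the rest has not moved, and the gripper is clear. Handing in.

```bash
python3 -c "
from station import *
print(hand_in())"
```

```text
the job is handed in; nothing more can be done
None
```

The job is handed in: the beaker stands midway between the bowl and jar, and the loose prop stands square at the middle of the near edge, each within about 2 mm by the last camera check.

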